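# Clamp the freshly glued gobo holder

### The arm

A 6-joint arm with a two-finger parallel gripper is mounted at the origin on the work surface. World frame = base frame: x ahead of the robot, y to its left, z up, the work surface at z = 0. Lengths are in m, angles in rad, forces in N, time in s.
With the tool pointing down it reaches from about 0.325 to 0.85 m from the base axis. Payload 4.4 kg.
Tool frame: the origin (TCP) lies at the very end of the fingers, on their centre line; the grasp point (between the pads) lies 19 mm behind it (tcp_to_grasp is the distance from the TCP to the grasp point, in m); z points along the fingers, x is the direction in which the jaws open and shut, and the axes are right-handed (so a half turn about z gives the same grasp; the last joint's range is limited). The gripper opens to 94 mm and grips with 3 to 60 N. Pads are 16 mm wide; open, the fingers measure 119 mm over their backs; the gripper's body (75 mm by 177 mm) begins 78 mm behind the grasp point.
Start: joints at [-1.375, 0.207, 1.542, -0, 1.393, -0.15], TCP at [0.195, -0.541, 0.205] pointing down, gripper open.
Joint ranges: [-2.73, 2.73], [-0.86, 2.22], [0.23, 2.46], [-1.11, 4.25], [0.08, 2.63], [-2.82, 2.82]. Speed limits (rad/s): [2.79, 2.79, 3.14, 3.14, 3.14, 3.14].

### API

Orientations are given as a unit quaternion [w, x, y, z].
In Python, from workcell import read_state, read_camera, calibration, finish_job, tcp_to_grasp gives the robot as it stands.
- The arm moves only by the tool apply_moves, never from a script. Its argument "moves" is one flat list of numbers, 7 for each row, row after row: the turn, a rotation vector about the tool's x, y, z in rad, then the shift along the tool's x, y, z in m, then the finger opening in m, from 0 to 0.094. A call has exactly 8 rows; each row shifts and turns the commanded pose from where the row before left it, along the tool's axes as they then stand; what a row does not reach is not made up. A row lasts 1/10 s, in which the tool goes at most 50 mm and 8.59 degrees, less where a joint would pass 70% of its speed; a pose out of reach is approached as far as the arm can. A call with a gripper value outside its range is refused whole. The fingers move at their own pace and stop on an object; the grip force is fixed at half the most. Time passes only in rows, so rows that do not move let the fingers close, or fill a call up. It gives the time, the measured TCP pose, the force and the opening at its end, in the units of the state.
- read_state(): the state, without advancing time (a new reading comes with each control period).
- read_camera(name): name is "scene" or "top" or "wrist"; returns the picture (420x560x3 uint8, red, green, blue); there is no depth.
- calibration(name): a dict with "intrinsics" (3x3 intrinsics, pixels), "rvec" (rotation vector, rad) and "tvec" (3), from world to camera coordinates, as OpenCV has them. Camera axes: x right, y down, z forward; pixel columns grow to the right and rows downward; lengths in m; the calibration is good to about 2 mm. A picture is of the moment at which its call begins: read the wrist's pose just before it. calibration takes no time and is no camera call; for the wrist camera it gives the pose at the moment of the call.
- finish_job(): hands the job in, once; it reports no verdict.
The state is a dict: "clock": time; "joint_pos": joint angles; "qvel": joint speeds; "joint_torque": joint torques, N m; "ee_pos": TCP position; "ee_rot": TCP orientation; "contact_force": force on the tool from outside, world axes, zero at the start; "moment": the same for the moment, N m; "grip_width": finger opening in m.
Only numpy, scipy, OpenCV 4.12 (cv2) and the standard library are available. Lean on these libraries where they do the work, as an engineer would, in place of code of your own. Each camera call takes 0.05 s, during which the arm holds its last target.

### The job

The yellow gobo holder has just been glued together: stand it upright on the clamp's base plate between the jaws, close against the fixed jaw with its flat faces towards the jaws, and let go of it. Then pump the clamp's trigger against the handle, squeezing and letting it spring back, until the sprung pad presses the holder against the fixed jaw and has sunk in by roughly 4 to 13 mm, never fully home, which would crush the joint. Work the jaw by the trigger only, do not disturb the gel frame, lens or knob, and finish while still holding the trigger squeezed fully in.

Things in the scene. Friction and masses are not known exactly. Their poses are not given: they have to be found in the camera images.
- holder_tab (a point): Centre of the grip tab on top of the loose yellow plastic gobo holder. It stands upright: body 64 mm wide (own x), 30 mm thick (own y, the flat faces with the round window), 64 mm high; above it the tab, 24 mm (x) by 14 mm (y) by 35 mm high, 99 mm in all. This point is 81.5 mm above the underside. Own z is up. 0.12 kg. A half turn about z makes no difference.
- holder_foot (a point): Centre of the underside of the gobo holder, same axes as holder_tab.
- bed (a point): Point on top of the clamp's base plate (12 mm above the bench) at the foot of the fixed jaw's inner face, mid-width. Clamp axes: y from the moving jaw towards the fixed jaw; x across; z up. The fixed jaw, 50 mm wide (x), 16 mm thick, stands on the +y side, its top 62 mm above the bench; the holder belongs on the -y side. Clamp and jaw stay put.
- fixed_jaw: The fixed jaw of the clamp, a steel block; axes as point bed; its origin is on the bench plane, 12 mm straight below point bed.
- plunger: The moving jaw: steel bar 12 mm square along y through the housing below the handle, with a dark block 50 mm wide at its front end, top 60 mm above the bench. Clamp axes. Driven by the trigger only, not to be pushed by hand (it slides forward under 2 to 3 N); it does not run back.
- pad_face: The rubber-faced sprung pad on the front of the moving jaw, 48 mm wide, 6 mm thick, 46 mm high (14 to 60 mm above the bench). Axes of the clamp.
- pad_front (a point): Centre of the pad's front face, that meets the holder, 37 mm above the bench. At the start 50 to 68 mm from the fixed jaw's inner face.
- ram (a joint): Advance of the moving jaw towards the fixed jaw (m): 0 fully back, as at the start; 0.062 limit. A full squeeze of the trigger drives it on by 8 to 9 mm, and it stays there when the trigger is let back.
- pad (a joint): How far the sprung pad is pressed back towards its jaw (m): 0 free, 0.016 fully home. Spring 0.6 N per mm.
- handle (a point): Middle of the graspable part of the fixed upright handle, black rubber, 24 mm wide (x), 16 mm thick (y), straight, top 142 mm above the bench; this point is 120 mm above the bench, 130 to 148 mm to -y of the fixed jaw's inner face. Clamp axes. When the trigger is squeezed in, trigger and handle together are centred 6 mm to -y of this point.
- trigger_grip (a point): Middle of the graspable part of the trigger, an aluminium lever 24 mm wide (x), 10 mm thick, top 141 mm above the bench, on the -y side of the handle. Outer faces of trigger and handle measure about 48 mm here when let go, 27 mm when squeezed fully in. Take both between two fingers from above, closing along the clamp's y, fingertips about 105 mm above the bench.
- trigger (a joint): Angle of the trigger (rad): 0 let go (leaning 0.1 away from the handle; its spring brings it back), 0.2 squeezed fully in (leaning 0.1 towards the handle).
- lever: The trigger lever itself; its origin is its hinge (axis along the clamp's x), 18 mm above the bench, 24 mm to -y of the handle's centre and 103 mm from trigger_grip. Squeezing takes about 8 N free, up to about 14 N with the pad loaded.
- holder: The yellow gobo holder, origin at the centre of its underside.
- lens: Bystander: loose amber glass lens, round, 76 mm across, 20 mm high.
- knob: Bystander: loose brass knurled knob, 32 mm across, 32 mm high.
- gel_frame: Bystander: loose flat steel gel frame, 140 mm square, 5 mm thick.

How it is judged:
By the outcome, as a careful person would: the job done as asked, in the order asked, and still so for the second after the job is handed in, while the arm keeps its last pose, push and grip.
It also fails if it takes over 66 s, if anything falls off the work surface, if the arm or the gripper's body presses on something with over 40 N, if the wrist force passes 120 N, or if a joint passes its speed limit or range.

## Working session

There is one attempt and no reset: what is moved stays moved. The work goes in short steps, Python scripts to look and compute and a tool call to move; the robot and the scene stay as the last step left them, time stands still between calls to the robot, and variables do not carry over. Pictures are saved under pics/ and viewed, and the job is handed in when it is done.

Besides the shell and the picture viewer there is one more tool, called after "Request:" as name(argument=value, ...) on one line, values as JSON. apply_moves: Moves the arm, as the interface text tells. Its arguments: {"type":"object","properties":{"moves":{"type":"array"}},"required":["moves"]}

```bash
mkdir -p pics; ls; python3 - <<'E'
from workcell import *
import cv2,numpy as np
s=read_state(); print(s); print(tcp_to_grasp)
for n in ("scene","top","wrist"):
    c=calibration(n); print(n,np.round(c["intrinsics"],1).tolist(),np.round(c["rvec"],4),np.round(c["tvec"],4))
    cv2.imwrite(f"pics/{n}0.png",read_camera(n)[:,:,::-1])
E
```

```text
pics
{'clock': 0.0, 'joint_pos': array([-1.37453002e+00,  2.07424535e-01,  1.54294245e+00, -4.91967944e-05,
        1.39350127e+00, -1.50495929e-01]), 'qvel': array([-9.45816978e-04,  1.78156067e-03,  1.84072016e-05, -3.87945514e-05,
       -1.16459350e-04, -2.11305810e-03]), 'joint_torque': array([ 1.58054296e-03, -3.70872509e+01, -2.81416136e+01,  6.98918081e-02,
        3.61484382e-02, -1.64553471e-04]), 'ee_pos': array([ 0.1952323 , -0.5399795 ,  0.20429371]), 'ee_rot': array([-7.68418978e-04,  8.18492829e-01, -5.74515616e-01, -8.39466195e-04]), 'contact_force': array([-0.0521801 ,  0.36492886,  0.50244276]), 'moment': array([-0.02184531,  0.00826856,  0.00820399]), 'grip_width': 0.09404447223093092}
0.0188
scene [[388.3, 0.0, 272.3], [0.0, 388.3, 205.1], [0.0, 0.0, 1.0]] [ 1.1584  2.2311 -1.1208] [ 0.3658 -0.1721  1.1312]
top [[430.4, 0.0, 282.3], [0.0, 430.4, 208.8], [0.0, 0.0, 1.0]] [ 2.1664 -2.1702  0.1206] [-0.0862  0.5596  0.9265]
wrist [[322.4, 0.0, 281.9], [0.0, 322.4, 213.3], [0.0, 0.0, 1.0]] [-2.3732  1.6646  0.2416] [-0.5745 -0.0281  0.3929]
```

View pics/scene0.png

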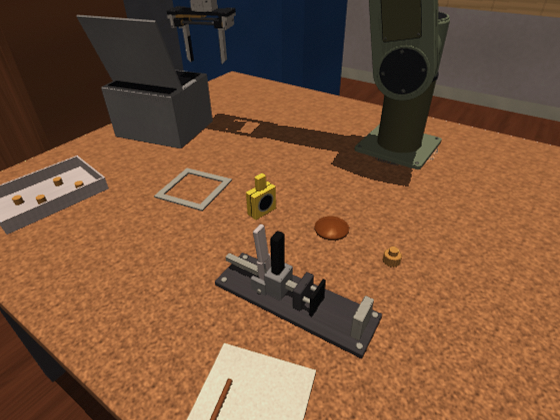

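View pics/top0.png

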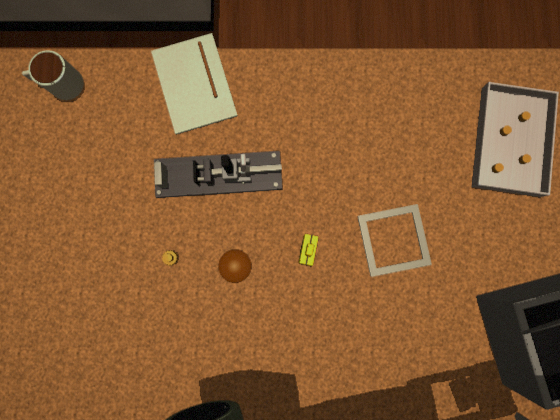

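View pics/wrist0.png

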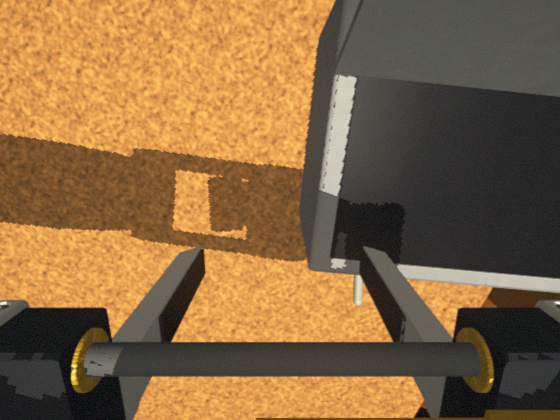

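```bash
cat > h.py <<'E'
from workcell import *
import cv2,numpy as np
from scipy.spatial.transform import Rotation as R
def ray(c,uv):
    K=np.array(c["intrinsics"]);Rm=R.from_rotvec(np.ravel(c["rvec"])).as_matrix();t=np.ravel(c["tvec"])
    d=np.linalg.solve(K,np.array([uv[0],uv[1],1.]));return -Rm.T@t,Rm.T@d
def p2w(c,uv,z):
    o,d=ray(c,uv);return o+d*(z-o[2])/d[2]
def w2p(c,p):
    return cv2.projectPoints(np.atleast_2d(np.array(p,float)),np.array(c["rvec"],float),np.array(c["tvec"],float),np.array(c["intrinsics"],float),None)[0][:,0]
def crop(img,x0,y0,x1,y1,f,name):
    cv2.imwrite(name,cv2.resize(img[y0:y1,x0:x1,::-1],None,fx=f,fy=f,interpolation=cv2.INTER_CUBIC))
E
python3 - <<'E'
from h import *
a=cv2.imread("pics/top0.png")[:,:,::-1]
crop(a,140,130,300,215,5,"pics/t1.png"); crop(a,270,210,350,290,7,"pics/t2.png")
c=calibration("top")
for uv in [(0,0),(560,0),(280,210),(156,175),(310,250)]: print(uv,p2w(c,uv,0).round(3))
print(ray(c,(0,0))[0])
b=cv2.imread("pics/scene0.png")[:,:,::-1]
crop(b,205,160,395,350,4,"pics/s1.png") if 0 else crop(b,205,165,395,350,3.2,"pics/s1.png")
E
```

```text
(0, 0) [1.07  0.593 0.   ]
(560, 0) [ 1.071 -0.762  0.   ]
(280, 210) [ 0.56  -0.082  0.   ]
(156, 175) [0.642 0.204 0.   ]
(310, 250) [ 0.469 -0.15   0.   ]
[ 0.45721161 -0.08320146  0.98130192]
```

View pics/t1.png

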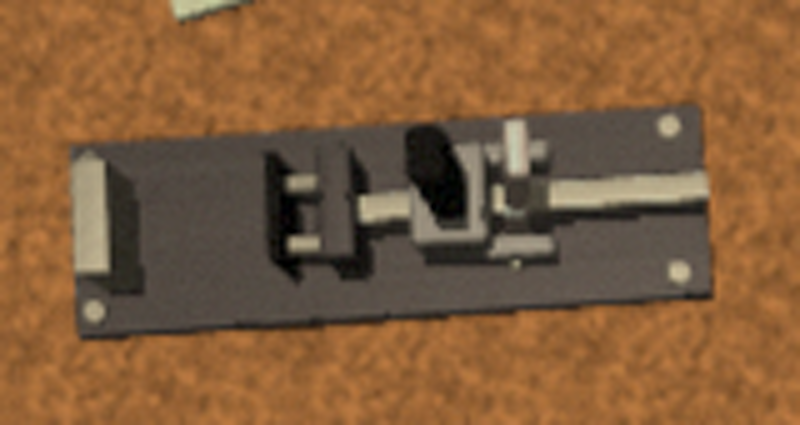

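View pics/t2.png

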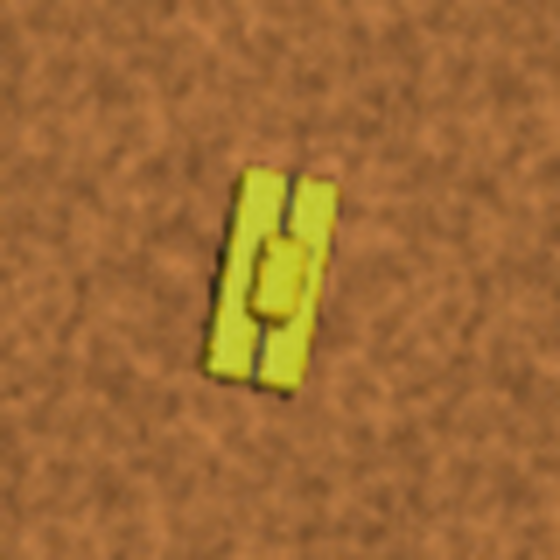

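View pics/s1.png

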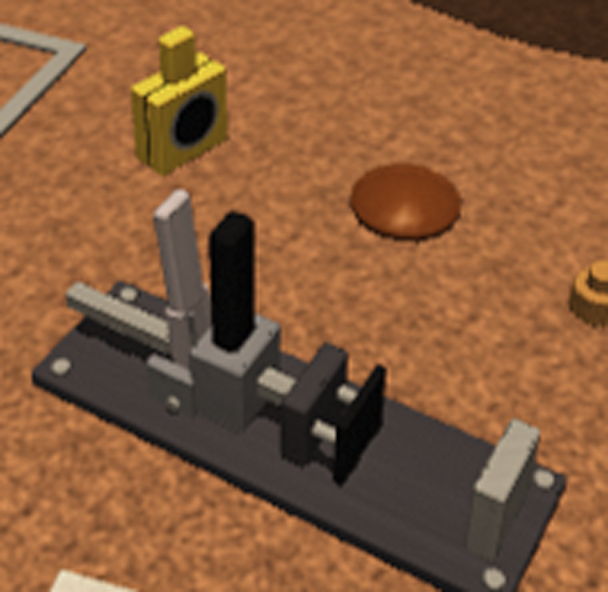

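```bash
python3 - <<'E'
from h import *
c=calibration("top")
def f(U,x0,y0,s,z): return p2w(c,(x0+(U[0]+.5)/s-.5,y0+(U[1]+.5)/s-.5),z)[:2]
pl=np.array([f(u,140,130,5,.012) for u in [(72,146),(700,104),(712,296),(80,337)]]);print("plate",pl.round(4).tolist())
d=(pl[0]-pl[1]+pl[3]-pl[2]);print("y-axis ang",np.degrees(np.arctan2(d[1],d[0])))
d=(pl[1]-pl[2]+pl[0]-pl[3]);print("x-dir ang",np.degrees(np.arctan2(d[1],d[0])))
fj=np.array([f(u,140,130,5,.062) for u in [(75,158),(103,157),(109,272),(80,273)]]);print("fj",fj.round(4).tolist(),"inner mid",(fj[1]+fj[2])/2)
d=fj[1]-fj[2];print("x ang",np.degrees(np.arctan2(d[1],d[0])),np.linalg.norm(d))
pt=np.array([f(u,140,130,5,.060) for u in [(266,152),(274,262)]]);print("pad front top",pt.round(4),pt.mean(0))
hb=np.array([f(u,270,210,7,.064) for u in [(245,168),(337,182),(300,390),(207,375)]]);print("hb",hb.round(4).tolist(),hb.mean(0))
d=(hb[0]-hb[3]+hb[1]-hb[2]);print("ang",np.degrees(np.arctan2(d[1],d[0])),np.linalg.norm(d)/2, np.linalg.norm(hb[0]-hb[1]))
ht=np.array([f(u,270,210,7,.099) for u in [(268,233),(308,243),(287,327),(248,314)]]);print("ht",ht.mean(0));d=(ht[0]-ht[3]+ht[1]-ht[2]);print("ang",np.degrees(np.arctan2(d[1],d[0])),np.linalg.norm(d)/2)
tr=np.array([f(u,140,130,5,.142) for u in [(408,125),(445,125)]]);print("handle top approx",tr.mean(0))
tr=f((514,120),140,130,5,.141);print("trig top",tr)
E
```

```text
plate [[0.6771, 0.2065], [0.6964, -0.0813], [0.6072, -0.0866], [0.5888, 0.2002]]
y-axis ang 93.76142506464853
x-dir ang 3.742201592926605
fj [[0.6604, 0.1901], [0.6609, 0.1779], [0.6103, 0.1739], [0.6099, 0.1864]] inner mid [0.635578   0.17593956]
x ang 4.5464261242897175 0.050718305410978416
pad front top [[0.6634 0.1077]
 [0.6149 0.1032]] [0.63918116 0.10544297]
hb [[0.5027, -0.1344], [0.4984, -0.1623], [0.4356, -0.1505], [0.4402, -0.1224]] [ 0.46919111 -0.14240891]
ang -10.762856572342088 0.06374916631153595 0.028299879420057236
ht [ 0.46849211 -0.1417382 ]
ang -14.489994527241736 0.024732594071325043
handle top approx [0.65594244 0.02716009]
trig top [ 0.65817286 -0.00749775]
```

Request:
apply_moves(moves=[0,0,0,-0.047,-0.017,0,0.094,0,0,0,-0.047,-0.017,0,0.094,0,0,0,-0.0232,-0.0443,0,0.094,0,0,0,-0.0232,-0.0443,0,0.094,0,0,0,-0.0232,-0.0443,0,0.094,0,0,0,-0.0232,-0.0443,0,0.094,0,0,0,-0.0232,-0.0443,0,0.094,0,0,0,-0.0232,-0.0443,0,0.094])

```text
clock: 0.95
ee_pos: [0.399, -0.2178, 0.2055]
ee_rot: [0.0, 0.818, -0.575, 0.0]
contact_force: [-0.3, -0.9, -0.6]
grip_width: 0.094
```

Request:
apply_moves(moves=[0,0,0,-0.0232,-0.0443,0,0.094,0,0,0,-0.0232,-0.0443,0,0.094,0,0,0.14,0,0,0,0.06,0,0,0.14,0,0,0,0.06,0,0,0.14,0,0,0,0.06,0,0,0.13,0,0,0,0.06,0,0,0,0,0,0,0.06,0,0,0,0,0,0,0.06])

```text
clock: 1.75
ee_pos: [0.4654, -0.1458, 0.2052]
ee_rot: [-0.0, -0.633, 0.774, 0.0]
contact_force: [0.7, 1.0, -0.3]
grip_width: 0.0599
```

```bash
cat >> h.py <<'E'
def pose():
    s=read_state();q=s["ee_rot"];r=R.from_quat(np.r_[q[1:],q[0]]);m=r.as_matrix()
    return s,m
def go(x,y,z,yaw_deg):
    """tool-frame turn and shift (turn first, then shift) to tool-down target"""
    s,m=pose();a=np.radians(yaw_deg)
    T=np.array([[np.cos(a),np.sin(a),0],[np.sin(a),-np.cos(a),0],[0,0,-1]])
    rv=R.from_matrix(m.T@T).as_rotvec();sh=T.T@(np.array([x,y,z])-s["ee_pos"])
    print("t",round(s["clock"],2),"pos",s["ee_pos"].round(4),"yaw",np.degrees(np.arctan2(m[1,0],m[0,0])).round(2),"tilt",m[:,2].round(4),"grip",round(s["grip_width"],4),"F",s["contact_force"].round(1))
    print("turn",rv.round(4),"shift",sh.round(4))
E
python3 - <<'E'
from h import *
go(.469,-.142,.2,-102)
c=calibration("wrist");a=read_camera("wrist");np.save("pics/w1.npy",a)
import pickle;pickle.dump(c,open("pics/w1.pkl","wb"))
cv2.imwrite("pics/w1.png",a[:,:,::-1]); print(ray(c,(0,0))[0])
E
```

```text
t 1.75 pos [ 0.4654 -0.1458  0.2052] yaw -101.49 tilt [-4.e-04  3.e-04 -1.e+00] grip 0.0599 F [ 0.7  1.  -0.3]
turn [0.0004 0.0002 0.0089] shift [-0.0044 -0.0027  0.0052]
[ 0.54794058 -0.16222244  0.38461995]
```

View pics/w1.png

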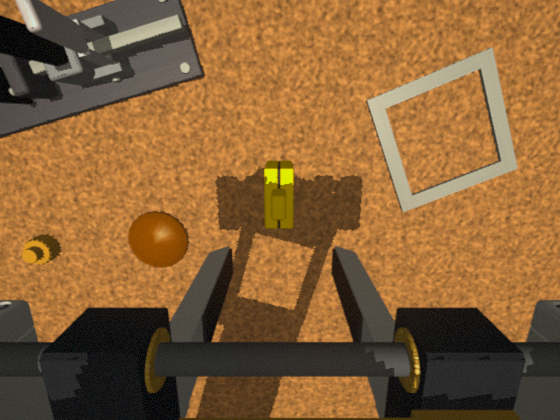

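```bash
python3 - <<'E'
from h import *
a=np.load("pics/w1.npy"); crop(a,240,150,320,240,6.5,"pics/w1c.png")
E
```

```text
(no output)
```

View pics/w1c.png

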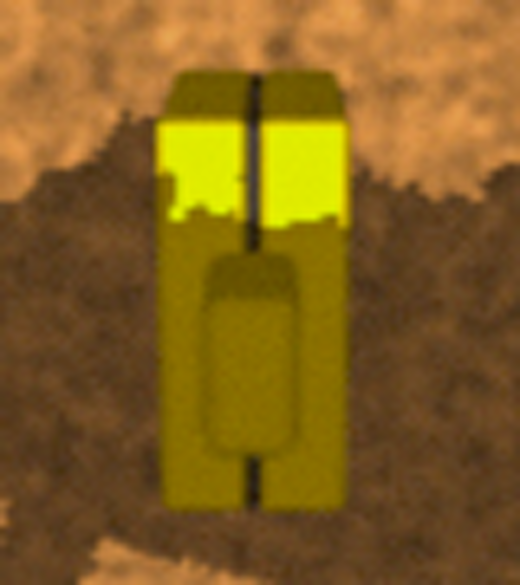

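```bash
python3 - <<'E'
from h import *
import pickle
c=pickle.load(open("pics/w1.pkl","rb"))
def f(U,z,x0=240,y0=150,s=6.5): return p2w(c,(x0+(U[0]+.5)/s-.5,y0+(U[1]+.5)/s-.5),z)[:2]
for z,P in ((.064,[(157,121),(349,120),(345,510),(163,511)]),(.099,[(207,298),(297,298),(295,455),(207,453)])):
    q=np.array([f(u,z) for u in P]);d=q[0]+q[1]-q[2]-q[3];e=q[0]+q[3]-q[1]-q[2]
    print(q.round(4).tolist(),q.mean(0).round(4),np.degrees(np.arctan2(d[1],d[0])),np.degrees(np.arctan2(e[1],e[0])),np.linalg.norm(d)/2,np.linalg.norm(e)/2)
go(.469,-.1425,.2,-101.5)
E
```

```text
[[0.5048, -0.135], [0.4991, -0.1639], [0.4373, -0.1513], [0.443, -0.1224]] [ 0.471  -0.1432] -11.487476036442326 78.85210167862509 0.0631270613086478 0.02941683845681319
[[0.4839, -0.1395], [0.4814, -0.1519], [0.4589, -0.1471], [0.4617, -0.1348]] [ 0.4715 -0.1433] -11.9977082128184 77.85420064907214 0.02286359211942409 0.012577567038830794
t 1.8 pos [ 0.4655 -0.1458  0.2053] yaw -101.52 tilt [-3.e-04  2.e-04 -1.e+00] grip 0.0601 F [-0.2  0.1  0.2]
turn [ 0.0004  0.0001 -0.0003] shift [-0.0039 -0.0028  0.0053]
```

Request:
apply_moves(moves=[0,0,0,-0.0037,-0.0043,0.03,0.06,0,0,0,0,0,0.04,0.06,0,0,0,0,0,0.04,0.06,0,0,0,0,0,0.027,0.06,0,0,0,0,0,0,0.06,0,0,0,0,0,0,0.0,0,0,0,0,0,0,0.0,0,0,0,0,0,0,0.0])

```text
clock: 2.6
ee_pos: [0.4723, -0.144, 0.0706]
ee_rot: [0.001, -0.632, 0.775, -0.002]
contact_force: [-0.1, 0.5, 0.4]
grip_width: 0.0396
```

```bash
python3 - <<'E'
from h import *
go(.4705,-.143,.18,-101.5)
cv2.imwrite("pics/w2.png",read_camera("wrist")[:,:,::-1])
E
```

```text
t 2.6 pos [ 0.4723 -0.144   0.0706] yaw -101.63 tilt [ 0.0039 -0.002  -1.    ] grip 0.0396 F [-0.1  0.5  0.4]
turn [-0.0042 -0.0011 -0.0023] shift [-0.0006  0.002  -0.1094]
```

View pics/w2.png

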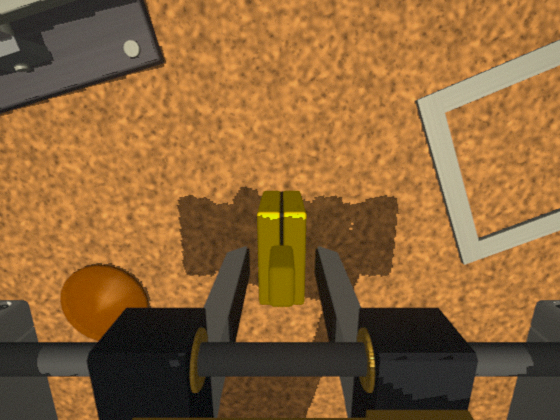

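Request:
apply_moves(moves=[0,0,0,0,0,0,0,0,0,0,0,0,0,0,0,0,0,0,0,0,0,0,0,0,0,0,0,0,0,0,0,0,0,0,0,0,0,0,0,0,0,0,0,0,0,0,0,0,0,0,0,0,0,0,0,0])

```text
clock: 3.45
ee_pos: [0.4708, -0.1432, 0.0688]
ee_rot: [0.0, -0.632, 0.775, -0.0]
contact_force: [-1.7, 0.5, 5.8]
grip_width: 0.0139
```

```bash
python3 - <<'E'
from h import *
go(.4705,-.143,.18,-101.5)
E
```

```text
t 3.45 pos [ 0.4708 -0.1432  0.0688] yaw -101.64 tilt [ 4.e-04 -3.e-04 -1.e+00] grip 0.0139 F [-1.7  0.5  5.8]
turn [-0.0005 -0.0002 -0.0024] shift [-0.0002  0.0004 -0.1112]
```

Request:
apply_moves(moves=[0,0,0,0,0,-0.03,0,0,0,0,0,0,-0.05,0,0,0,0,0,0,-0.051,0,0,0,0,-0.0456,0.0043,0,0,0,0,0,-0.0456,0.0043,0,0,0,0,0,-0.0456,0.0043,0,0,0,0,0,-0.0456,0.0043,0,0,0,0,0,-0.0456,0.0043,0,0])

```text
clock: 4.25
ee_pos: [0.4948, 0.0864, 0.1975]
ee_rot: [-0.0, -0.632, 0.775, 0.0]
contact_force: [0.6, 0.3, -1.2]
grip_width: 0.014
```

Request:
apply_moves(moves=[0,0,0,-0.0456,0.0043,0,0,0,0,-0.1,0,0,0,0,0,0,-0.1,0,0,0,0,0,0,-0.07,0,0,0,0,0,0,0,0,0,0,0,0,0,0,0,0,0,0,0,0,0,0,0,0,0,0,0,0,0,0,0,0])

```text
clock: 5.05
ee_pos: [0.5005, 0.1299, 0.1983]
ee_rot: [0.0, 0.73, -0.683, -0.0]
contact_force: [-0.5, -0.1, -0.3]
grip_width: 0.0139
```

```bash
python3 - <<'E'
from h import *
import pickle
go(.5,.13,.2,-86)
c=calibration("wrist");a=read_camera("wrist");np.save("pics/w3.npy",a)
pickle.dump(c,open("pics/w3.pkl","wb"));cv2.imwrite("pics/w3.png",a[:,:,::-1]); print(ray(c,(0,0))[0])
E
```

```text
t 5.05 pos [0.5005 0.1299 0.1983] yaw -86.23 tilt [-2.e-04  0.e+00 -1.e+00] grip 0.0139 F [-0.5 -0.1 -0.3]
turn [ 0.0002  0.     -0.004 ] shift [-0.0001  0.0005 -0.0017]
[0.58441722 0.13537607 0.37770135]
```

View pics/w3.png

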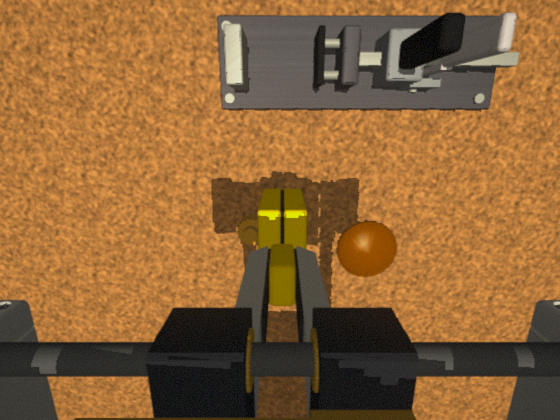

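```bash
python3 - <<'E'
from h import *
a=np.load("pics/w3.npy"); crop(a,210,5,370,120,5,"pics/w3a.png"); crop(a,360,5,520,120,5,"pics/w3b.png")
E
```

```text
(no output)
```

View pics/w3a.png

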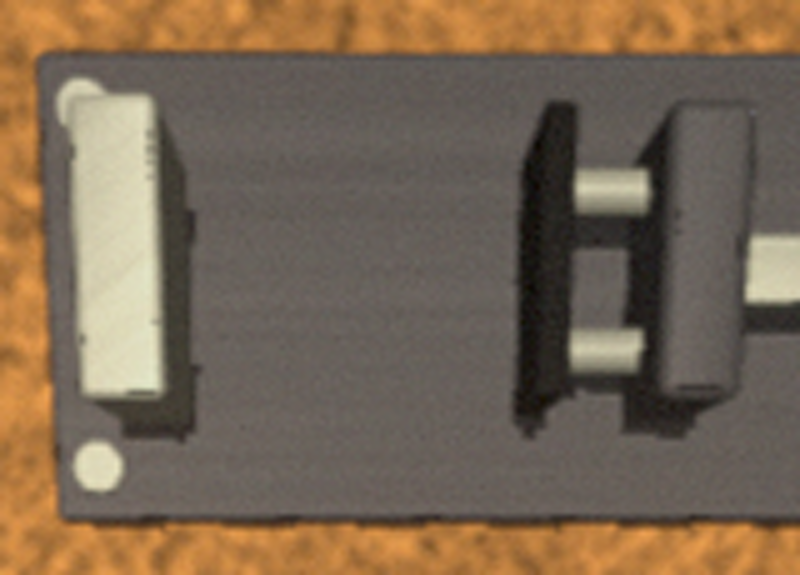

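View pics/w3b.png

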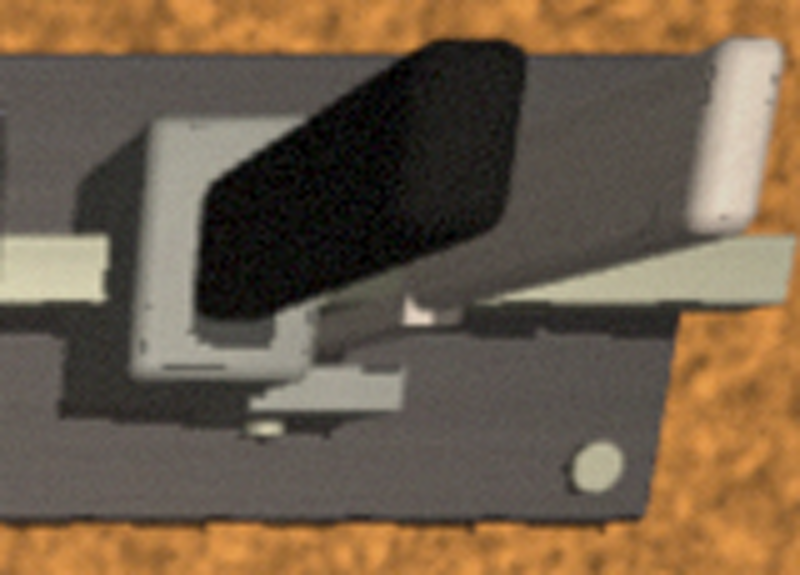

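```bash
cat > clamp.py <<'E'
from h import *
import pickle
def rep(c,f):
    a=[f((152,93),.062),f((163,395),.062)];o=[f((72,95),.062),f((82,397),.062)]
    return a,o
E
python3 - <<'E'
from h import *
import pickle
c=pickle.load(open("pics/w3.pkl","rb"))
def f(U,z,x0=210,y0=5,s=5): return p2w(c,(x0+(U[0]+.5)/s-.5,y0+(U[1]+.5)/s-.5),z)[:2]
def ang(d): return round(float(np.degrees(np.arctan2(d[1],d[0]))),2)
q=np.array([f(u,.062) for u in [(72,95),(154,93),(163,395),(82,397)]])
print("jaw",q.round(4).tolist(),"inner mid",(q[1]+q[2])/2,"x ang",ang(q[1]-q[2]),np.linalg.norm(q[1]-q[2]),np.linalg.norm(q[0]-q[1]))
p=np.array([f((38,55),.012),f((60,518),.012),f((640,518),.012,360),f((750-20,55),.012,360)])
print("plate",p.round(4).tolist(),"y ang",ang(p[1]-p[2]),"x ang",ang(p[0]-p[1]),np.linalg.norm(p[0]-p[1]),np.linalg.norm(p[1]-p[2]))
b=np.array([f(u,.060) for u in [(678,102),(752,103),(738,396),(662,396)]]);print("block",b.round(4).tolist(),"x ang",ang(b[0]-b[3]),np.linalg.norm(b[0]-b[3]),b.mean(0))
pd=np.array([f((577,103),.06),f((550,103),.06)]);print("pad top back/front @+x corner",pd.round(4).tolist())
h=np.array([f(u,.142,360) for u in [(522,50),(500,215)]]);print("handle -y edge",h.round(4).tolist(),"x ang",ang(h[0]-h[1]),np.linalg.norm(h[0]-h[1]))
t=np.array([f(u,.141,360) for u in [(725,42),(780,42),(748,228),(692,225)]]);print("trig top",t.round(4).tolist(),t.mean(0),ang(t[0]+t[1]-t[2]-t[3]))
E
```

```text
jaw [[0.66, 0.1908], [0.6612, 0.1766], [0.6124, 0.1735], [0.6111, 0.1882]] inner mid [0.63681788 0.17500628] x ang 3.64 0.04896117443070428 0.01428170670931334
plate [[0.6786, 0.2065], [0.5906, 0.2009], [0.6096, -0.0855], [0.6978, -0.0818]] y ang 93.8 x ang 3.63 0.08821093520746032 0.28698431288516135
block [[0.6664, 0.0851], [0.6671, 0.0722], [0.6194, 0.0683], [0.6185, 0.0822]] x ang 3.47 0.04804421646767075 [0.6428463  0.07694872]
pad top back/front @+x corner [[0.6651, 0.1028], [0.6648, 0.1075]]
handle -y edge [[0.6563, 0.0224], [0.637, 0.0209]] x ang 4.28 0.019275053492761263
trig top [[0.6592, -0.0041], [0.6597, -0.0112], [0.6379, -0.0129], [0.6378, -0.0054]] [ 0.64863781 -0.00840224] 3.8
```

Request:
apply_moves(moves=[0,0,0,-0.0041,-0.0346,0,0,0,0,0,-0.0041,-0.0346,0,0,0,0,0,-0.0041,-0.0346,0,0,0,0,0,-0.004,-0.0345,0,0,0,0,0,0,0,0.045,0,0,0,0,0,0,0,0,0,0,0,0,0,0,0,0,0,0,0,0,0,0])

```text
clock: 5.9
ee_pos: [0.6379, 0.1556, 0.1551]
ee_rot: [-0.001, 0.73, -0.683, 0.001]
contact_force: [-0.2, -0.8, -0.3]
grip_width: 0.0139
```

```bash
python3 - <<'E'
from h import *
import pickle
go(.6374,.1553,.0808,-86.23)
c=calibration("wrist");a=read_camera("wrist");np.save("pics/w4.npy",a)
pickle.dump(c,open("pics/w4.pkl","wb"));cv2.imwrite("pics/w4.png",a[:,:,::-1]); crop(read_camera("scene"),200,100,400,340,2.4,"pics/s4.png")
E
```

```text
t 5.9 pos [0.6379 0.1556 0.1551] yaw -86.18 tilt [ 2.e-03  2.e-04 -1.e+00] grip 0.0139 F [-0.2 -0.8 -0.3]
turn [-0.002   0.0001  0.0009] shift [0.0003 0.0005 0.0743]
```

View pics/w4.png

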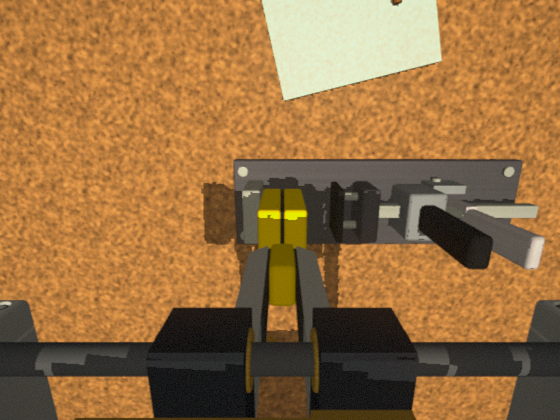

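View pics/s4.png

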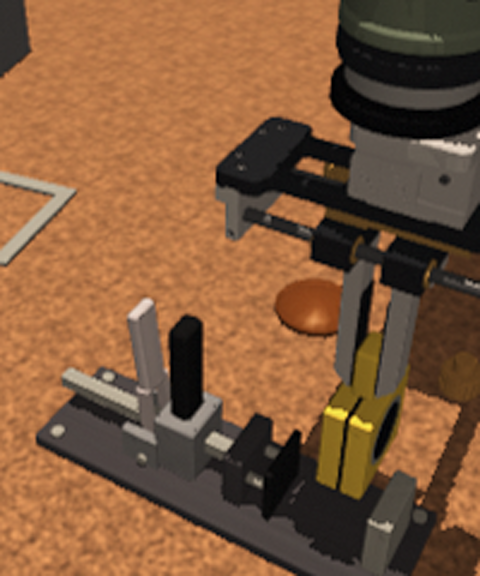

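Request:
apply_moves(moves=[0,0,0,0,0,0.03,0,0,0,0,0,0,0.02,0,0,0,0,0,0,0.012,0,0,0,0,0,0,0.007,0,0,0,0,0,0,0,0,0,0,0,0,0,0,0,0,0,0,0,0,0,0,0,0,0,0,0,0,0])

```text
clock: 6.8
ee_pos: [0.6383, 0.1557, 0.0857]
ee_rot: [-0.001, 0.73, -0.683, 0.001]
contact_force: [-0.2, -0.1, -1.2]
grip_width: 0.0136
```

```bash
python3 - <<'E'
from h import *
go(.6374,.1553,.0808,-86.23)
crop(read_camera("scene"),200,100,400,340,2.4,"pics/s5.png")
E
```

```text
t 6.8 pos [0.6383 0.1557 0.0857] yaw -86.17 tilt [ 2.1e-03  2.0e-04 -1.0e+00] grip 0.0136 F [-0.2 -0.1 -1.2]
turn [-0.0021  0.0001  0.001 ] shift [0.0003 0.0009 0.0049]
```

View pics/s5.png

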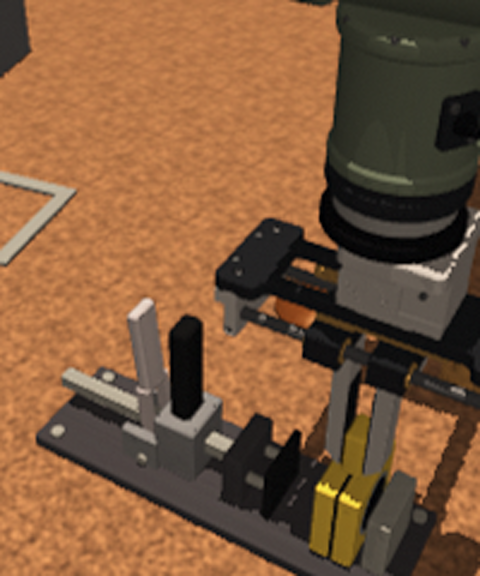

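Request:
apply_moves(moves=[0.002,0,0,-0.001,0.001,0.001,0,0,0,0,-0.0005,0,0.001,0,0,0,0,-0.0005,0,0.001,0,0,0,0,0,0,0,0,0,0,0,0,0,0,0,0,0,0,0,0,0,0,0,0,0,0,0,0,0,0,0,0,0,0,0,0])

```text
clock: 7.65
ee_pos: [0.6363, 0.1575, 0.0815]
ee_rot: [-0.001, 0.73, -0.683, 0.001]
contact_force: [0.0, -0.3, -1.0]
grip_width: 0.0138
```

```bash
python3 - <<'E'
from h import *
import pickle
go(.6374,.1553,.0808,-86.23)
c=calibration("wrist");a=read_camera("wrist");np.save("pics/w6.npy",a)
pickle.dump(c,open("pics/w6.pkl","wb"));crop(a,200,140,400,290,4,"pics/w6.png")
E
```

```text
t 7.65 pos [0.6363 0.1575 0.0815] yaw -86.17 tilt [ 2.1e-03  1.0e-04 -1.0e+00] grip 0.0138 F [ 0.  -0.3 -1. ]
turn [-0.0021 -0.      0.001 ] shift [ 0.0023 -0.0009  0.0007]
```

View pics/w6.png

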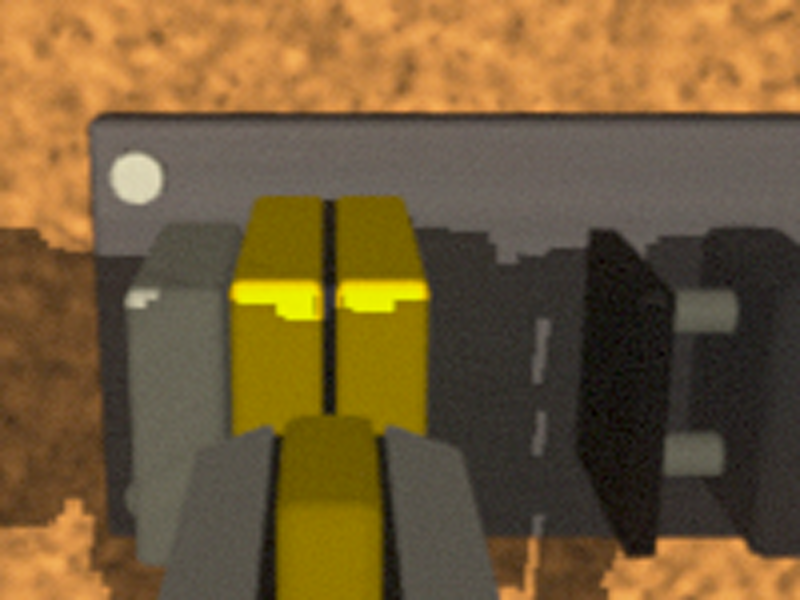

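Request:
apply_moves(moves=[0,0,0,-0.0005,0,0,0,0,0,0,-0.0005,0,0,0,0,0,0,-0.0005,0,0,0,0,0,0,0,0,0,0,0,0,0,0,0,0,0,0,0,0,0,0,0,0,0,0,0,0,0,0,0,0,0,0,0,0,0,0])

```text
clock: 8.5
ee_pos: [0.6362, 0.159, 0.0814]
ee_rot: [-0.001, 0.73, -0.683, 0.001]
contact_force: [0.3, 0.5, -1.1]
grip_width: 0.0138
```

Request:
apply_moves(moves=[0,0,0,-0.0004,0,0,0,0,0,0,-0.0004,0,0,0,0,0,0,-0.0004,0,0,0,0,0,0,0,0,0,0,0,0,0,0,0,0,0,0,0,0,0,0,0,0,0,0,0,0,0,0,0,0,0,0,0,0,0,0])

```text
clock: 9.3
ee_pos: [0.6362, 0.1597, 0.0815]
ee_rot: [-0.0, 0.73, -0.683, 0.001]
contact_force: [-0.0, -3.3, -0.5]
grip_width: 0.0139
```

Request:
apply_moves(moves=[0,0,0,0.0003,0,0.0003,0,0,0,0,0,0,0.0003,0,0,0,0,0,0,0.0002,0,0,0,0,0,0,0,0,0,0,0,0,0,0,0,0,0,0,0,0,0,0,0,0,0,0,0,0,0,0,0,0,0,0,0,0])

```text
clock: 10.1
ee_pos: [0.6364, 0.1597, 0.0809]
ee_rot: [-0.001, 0.73, -0.683, 0.001]
contact_force: [-0.3, -3.9, 4.2]
grip_width: 0.0135
```

Request:
apply_moves(moves=[0,0,0,0,0,0,0.04,0,0,0,0,0,0,0.04,0,0,0,0,0,0,0.04,0,0,0,0,0,0,0.04,0,0,0,0,0,0,0.04,0,0,0,0,0,-0.02,0.04,0,0,0,0,0,-0.04,0.06,0,0,0,0,0,-0.04,0.08])

```text
clock: 10.9
ee_pos: [0.6349, 0.1599, 0.1804]
ee_rot: [0.0, 0.73, -0.683, -0.0]
contact_force: [1.3, -0.3, 0.1]
grip_width: 0.0522
```

```bash
python3 - <<'E'
from h import *
go(.644,.02,.25,-86.23)
crop(read_camera("scene"),200,100,400,340,2.4,"pics/s7.png")
a=read_camera("wrist");cv2.imwrite("pics/w7.png",a[:,:,::-1])
E
```

```text
t 10.9 pos [0.6349 0.1599 0.1804] yaw -86.17 tilt [-1.e-03  2.e-04 -1.e+00] grip 0.0522 F [ 1.3 -0.3  0.1]
turn [0.001  0.0002 0.001 ] shift [ 1.402e-01  1.000e-04 -6.960e-02]
```

View pics/s7.png

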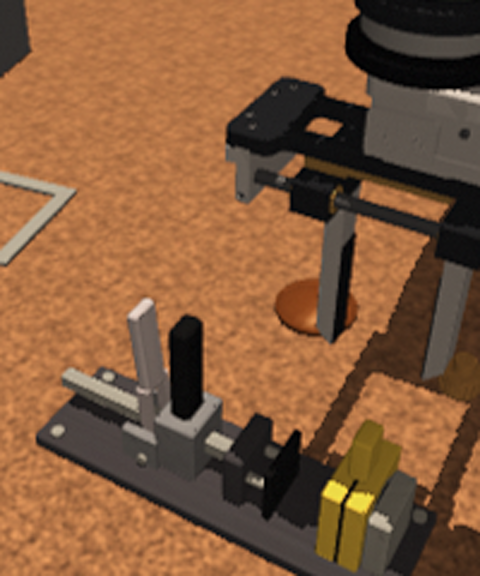

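View pics/w7.png

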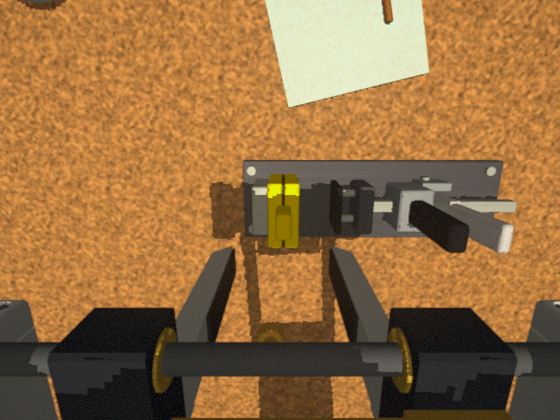

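Request:
apply_moves(moves=[0,0,0,0.0343,-0.0005,0,0.084,0,0,0,0.0343,-0.0005,0,0.084,0,0,0,0.0343,-0.0005,0,0.084,0,0,0,0.0343,-0.0005,0,0.084,0,0,0,0,0,0,0.084,0,0,0,0,0,0,0.084,0,0,0,0,0,0,0.084,0,0,0,0,0,0,0.084])

```text
clock: 11.8
ee_pos: [0.6469, 0.0246, 0.1804]
ee_rot: [-0.001, 0.731, -0.682, 0.0]
contact_force: [0.2, 0.5, 0.4]
grip_width: 0.084
```

```bash
python3 - <<'E'
from h import *
import pickle
go(.6461,.0230,.105,-86.23)
c=calibration("wrist");a=read_camera("wrist");np.save("pics/w8.npy",a)
pickle.dump(c,open("pics/w8.pkl","wb"));cv2.imwrite("pics/w8.png",a[:,:,::-1]); crop(a,160,130,320,250,5,"pics/w8a.png");crop(a,260,160,380,260,6,"pics/w8b.png")
E
```

```text
t 11.8 pos [0.6469 0.0246 0.1804] yaw -86.07 tilt [ 1.6e-03  6.0e-04 -1.0e+00] grip 0.084 F [0.2 0.5 0.4]
turn [-0.0016  0.0005  0.0027] shift [0.0015 0.0009 0.0754]
```

View pics/w8.png

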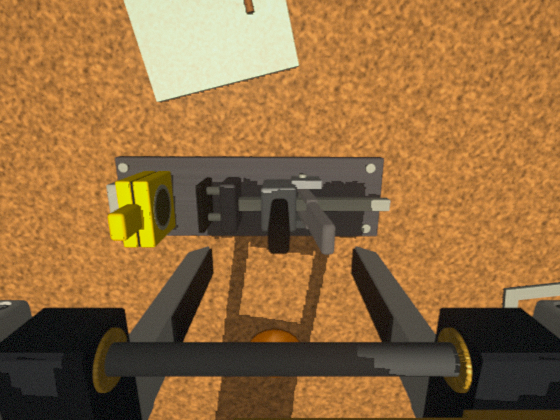

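View pics/w8a.png

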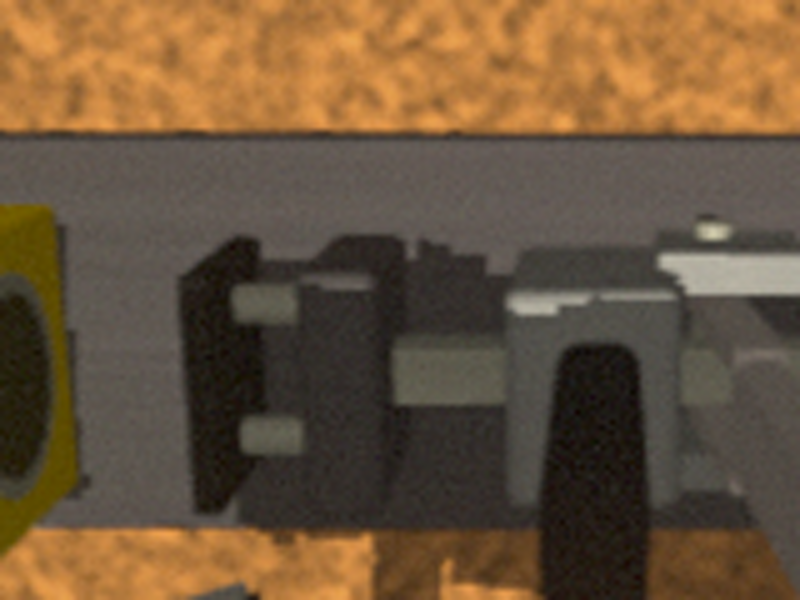

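View pics/w8b.png

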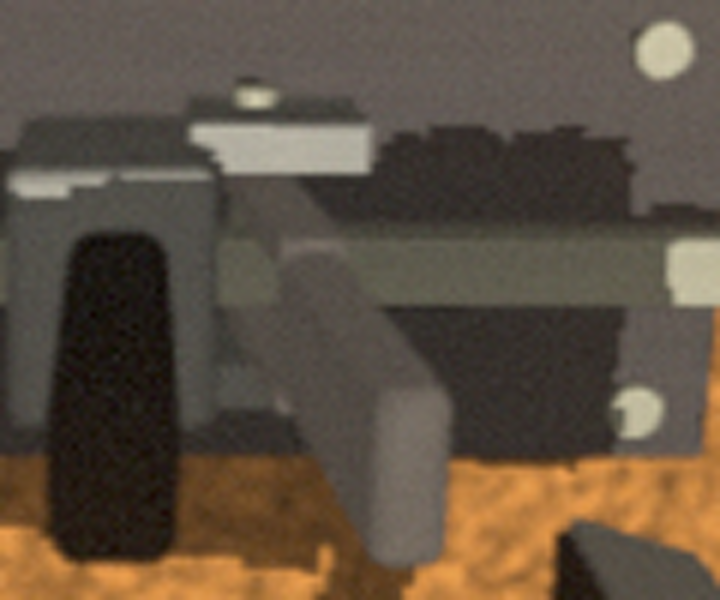

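```bash
python3 - <<'E'
from h import *
import pickle
c=pickle.load(open("pics/w8.pkl","rb"))
def f(U,z,x0=260,y0=160,s=6): return p2w(c,(x0+(U[0]+.5)/s-.5,y0+(U[1]+.5)/s-.5),z)[:2]
print("handle -x end",[f(u,.142).round(4).tolist() for u in [(50,540),(177,540),(112,558)]])
t=np.array([f(u,.141) for u in [(382,388),(447,390),(437,565),(368,562)]]);print("trig",t.round(4).tolist(),t.mean(0))
g=lambda U,z:f(U,z,160,130,5)
print("pad front +x top/bot",g((240,237),.06),g((180,278),.014), "-x bottom", g((197,512),.06))
print("holder face edge bottom",g((52,208),.064),g((72,480),.064))
print(w2p(c,[[.6461,.0230,.12],[.6457,.029,.142]]))
E
```

```text
handle -x end [[0.6387, 0.0341], [0.6398, 0.0187], [0.6369, 0.0264]]
trig [[0.6605, -0.0042], [0.6608, -0.012], [0.6383, -0.0133], [0.6381, -0.0049]] [ 0.64940619 -0.00861353]
pad front +x top/bot [0.67355721 0.09618773] [0.65489105 0.11932316] -x bottom [0.61815453 0.10440824]
holder face edge bottom [0.67732932 0.12989041] [0.62456213 0.12752305]
[[283.65866659 230.95278146]
 [275.49039517 241.08015887]]
```

Request:
apply_moves(moves=[0,0,0,0.002,-0.0004,0.02,0.084,0,0,0,0,0,0.03,0.084,0,0,0,0,0,0.02,0.084,0,0,0,0,0,0.005,0.084,0,0,0,0,0,0,0.084,0,0,0,0,0,0,0.084,0,0,0,0,0,0,0.06,0,0,0,0,0,0,0.03])

```text
clock: 12.65
ee_pos: [0.6488, 0.0211, 0.1073]
ee_rot: [-0.002, 0.73, -0.683, 0.002]
contact_force: [-0.0, 0.1, 0.4]
grip_width: 0.0717
```

```bash
python3 - <<'E'
from h import *
go(.6475,.0220,.105,-86.23)
a=read_camera("wrist");cv2.imwrite("pics/w9.png",a[:,:,::-1])
E
```

```text
t 12.65 pos [0.6488 0.0211 0.1073] yaw -86.17 tilt [ 4.7e-03 -1.0e-04 -1.0e+00] grip 0.0717 F [-0.   0.1  0.4]
turn [-0.0047 -0.0004  0.0011] shift [-0.0009  0.0013  0.0023]
```

View pics/w9.png

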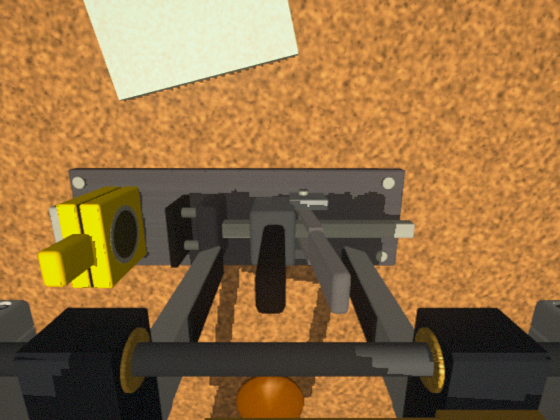

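Request:
apply_moves(moves=[0,0,0,0,0,0,0,0,0,0,0,0,0,0,0,0,0,0,0,0,0,0,0,0,0,0,0,0,0,0,0,0,0,0,0,0,0,0,0,0,0,0,0,0,0,0,0,0,0,0,0,0,0,0,0,0])

```text
clock: 13.5
ee_pos: [0.6489, 0.0216, 0.1081]
ee_rot: [-0.002, 0.73, -0.683, 0.002]
contact_force: [-1.6, 2.4, 4.9]
grip_width: 0.0278
```

```bash
python3 - <<'E'
from h import *
import pickle
go(.6475,.0220,.105,-86.23)
c=calibration("wrist");a=read_camera("wrist");np.save("pics/w10.npy",a);pickle.dump(c,open("pics/w10.pkl","wb"))
cv2.imwrite("pics/w10.png",a[:,:,::-1])
E
```

```text
t 13.5 pos [0.6489 0.0216 0.1081] yaw -86.15 tilt [ 4.9e-03  3.0e-04 -1.0e+00] grip 0.0278 F [-1.6  2.4  4.9]
turn [-0.0049 -0.      0.0014] shift [-0.0005  0.0014  0.0031]
```

View pics/w10.png

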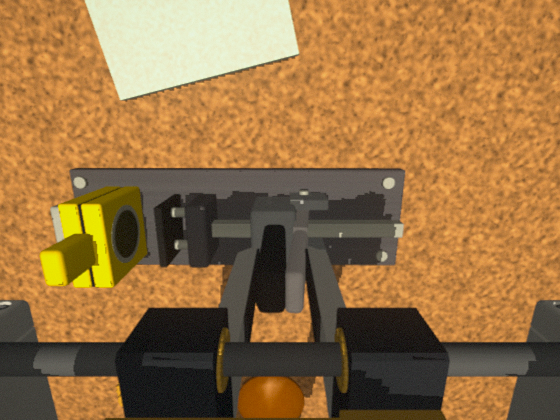

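Request:
apply_moves(moves=[0,0,0,0,0,0,0.078,0,0,0,0,0,0,0.078,0,0,0,0,0,0,0.078,0,0,0,0,0,0,0.078,0,0,0,0,0,0,0.078,0,0,0,0,0,0,0.078,0,0,0,0,0,0,0.078,0,0,0,0,0,0,0.078])

```text
clock: 14.35
ee_pos: [0.6471, 0.0218, 0.105]
ee_rot: [-0.0, 0.73, -0.683, -0.0]
contact_force: [-0.2, -0.2, -0.2]
grip_width: 0.078
```

```bash
python3 - <<'E'
from h import *
import pickle
go(.6475,.0220,.105,-86.23)
c=calibration("wrist");a=read_camera("wrist");np.save("pics/w11.npy",a);pickle.dump(c,open("pics/w11.pkl","wb"))
crop(a,50,150,330,320,2.8,"pics/w11.png")
b=np.load("pics/w10.npy");crop(b,140,180,260,280,6,"pics/w10a.png")
E
```

```text
t 14.35 pos [0.6471 0.0218 0.105 ] yaw -86.16 tilt [ 2.e-04  1.e-03 -1.e+00] grip 0.078 F [-0.2 -0.2 -0.2]
turn [-0.0003  0.001   0.0012] shift [-0.0002 -0.0005 -0.    ]
```

View pics/w11.png

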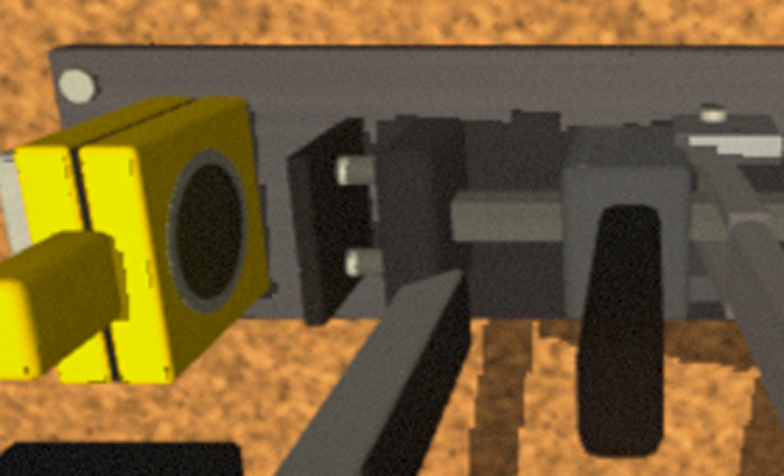

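View pics/w10a.png

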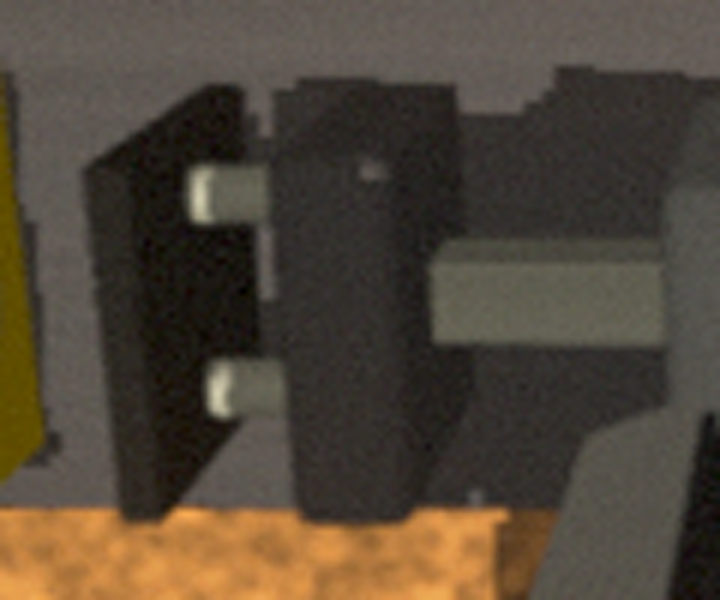

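```bash
cat > gap.py <<'E'
from h import *
import pickle
Y=np.array([-.0654,.9979]);X=np.array([.9979,.0654]);B=np.array([.6362,.1747])
def m(pk,pts,x0,y0,s,z=.06):
    c=pickle.load(open(pk,"rb"))
    for u in pts:
        p=p2w(c,(x0+(u[0]+.5)/s-.5,y0+(u[1]+.5)/s-.5),z)[:2]-B
        print(pk,u,"x %.1f y %.1f"%(p@X*1e3,p@Y*1e3))
E
python3 - <<'E'
from gap import *
m("pics/w8.pkl",[(181,278),(197,512)],160,130,5)
m("pics/w10.pkl",[(85,170),(120,520)],140,180,6)
m("pics/w11.pkl",[(290,158),(306,322)],50,150,2.8)
m("pics/w8.pkl",[(181,278),(197,512)],160,130,5)
print("holder top back edge z=.076")
m("pics/w11.pkl",[(135,148),(170,381)],50,150,2.8,.076)
E
```

```text
pics/w8.pkl (181, 278) x 24.3 y -69.2
pics/w8.pkl (197, 512) x -22.6 y -69.0
pics/w10.pkl (85, 170) x 23.9 y -59.9
pics/w10.pkl (120, 520) x -22.7 y -59.4
pics/w11.pkl (290, 158) x 24.1 y -60.6
pics/w11.pkl (306, 322) x -22.1 y -59.9
pics/w8.pkl (181, 278) x 24.3 y -69.2
pics/w8.pkl (197, 512) x -22.6 y -69.0
holder top back edge z=.076
pics/w11.pkl (135, 148) x 30.8 y -30.5
pics/w11.pkl (170, 381) x -31.2 y -29.7
```

Request:
apply_moves(moves=[0,0,0,0,0,0,0,0,0,0,0,0,0,0,0,0,0,0,0,0,0,0,0,0,0,0,0,0,0,0,0,0,0,0,0,0,0,0,0,0,0,0,0,0,0,0,0,0,0,0,0,0,0,0,0,0])

```text
clock: 15.2
ee_pos: [0.6476, 0.0214, 0.1064]
ee_rot: [-0.001, 0.73, -0.683, 0.001]
contact_force: [-2.2, 1.2, 5.5]
grip_width: 0.0273
```

Request:
apply_moves(moves=[0,0,0,0,0,0,0.078,0,0,0,0,0,0,0.078,0,0,0,0,0,0,0.078,0,0,0,0,0,0,0.078,0,0,0,0,0,0,0.078,0,0,0,0,0,0,0.078,0,0,0,0,0,0,0.078,0,0,0,0,0,0,0.078])

```text
clock: 16.0
ee_pos: [0.6473, 0.0218, 0.1052]
ee_rot: [-0.001, 0.73, -0.683, -0.0]
contact_force: [0.5, 0.7, -0.5]
grip_width: 0.0779
```

```bash
python3 - <<'E'
from h import *
import pickle
go(.6475,.0220,.105,-86.23)
c=calibration("wrist");a=read_camera("wrist");pickle.dump(c,open("pics/w12.pkl","wb"))
crop(a,50,150,330,320,2.8,"pics/w12.png")
E
```

```text
t 16.0 pos [0.6473 0.0218 0.1052] yaw -86.16 tilt [ 9.e-04  1.e-03 -1.e+00] grip 0.0779 F [ 0.5  0.7 -0.5]
turn [-0.001   0.0009  0.0012] shift [-0.0002 -0.0002  0.0002]
```

View pics/w12.png

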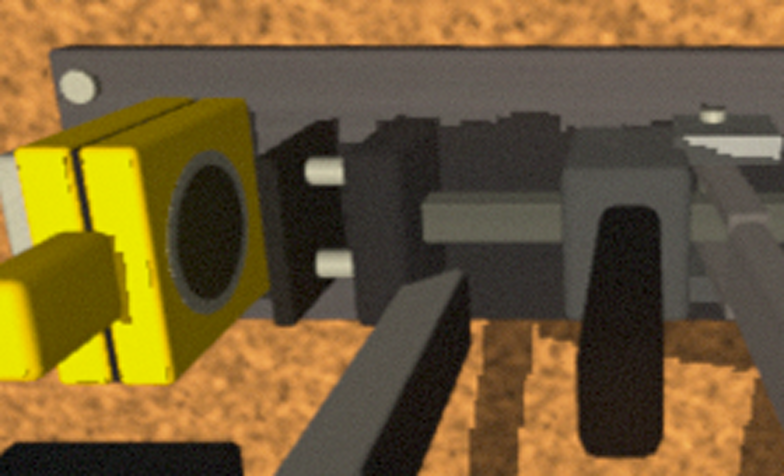

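```bash
python3 - <<'E'
from gap import *
m("pics/w12.pkl",[(259,158),(277,323)],50,150,2.8)
E
```

```text
pics/w12.pkl (259, 158) x 24.3 y -52.6
pics/w12.pkl (277, 323) x -22.2 y -51.9
```

Request:
apply_moves(moves=[0,0,0,0,0,0,0,0,0,0,0,0,0,0,0,0,0,0,0,0,0,0,0,0,0,0,0,0,0,0,0,0,0,0,0,0,0,0,0,0,0,0,0,0,0,0,0,0,0,0,0,0,0,0,0,0])

```text
clock: 16.85
ee_pos: [0.6478, 0.0214, 0.1065]
ee_rot: [-0.001, 0.73, -0.683, 0.001]
contact_force: [-2.8, 1.0, 4.9]
grip_width: 0.0273
```

Request:
apply_moves(moves=[0,0,0,0,0,0,0.078,0,0,0,0,0,0,0.078,0,0,0,0,0,0,0.078,0,0,0,0,0,0,0.078,0,0,0,0,0,0,0.078,0,0,0,0,0,0,0.078,0,0,0,0,0,0,0.078,0,0,0,0,0,0,0.078])

```text
clock: 17.65
ee_pos: [0.6473, 0.0218, 0.1052]
ee_rot: [-0.001, 0.73, -0.683, -0.0]
contact_force: [-0.4, 0.4, 0.4]
grip_width: 0.0777
```

Request:
apply_moves(moves=[0,0,0,0,0,0,0,0,0,0,0,0,0,0,0,0,0,0,0,0,0,0,0,0,0,0,0,0,0,0,0,0,0,0,0,0,0,0,0,0,0,0,0,0,0,0,0,0,0,0,0,0,0,0,0,0])

```text
clock: 18.45
ee_pos: [0.6476, 0.0214, 0.1064]
ee_rot: [-0.001, 0.73, -0.683, 0.001]
contact_force: [-1.6, -0.1, 5.3]
grip_width: 0.0271
```

Request:
apply_moves(moves=[0,0,0,0,0,0,0.078,0,0,0,0,0,0,0.078,0,0,0,0,0,0,0.078,0,0,0,0,0,0,0.078,0,0,0,0,0,0,0.078,0,0,0,0,0,0,0.078,0,0,0,0,0,0,0.078,0,0,0,0,0,0,0.078])

```text
clock: 19.25
ee_pos: [0.6473, 0.0218, 0.1052]
ee_rot: [-0.001, 0.73, -0.683, -0.0]
contact_force: [0.5, -1.9, 0.5]
grip_width: 0.0774
```

```bash
python3 - <<'E'
from h import *
import pickle
go(.6475,.0220,.105,-86.23)
c=calibration("wrist");a=read_camera("wrist");pickle.dump(c,open("pics/w13.pkl","wb"))
crop(a,50,150,330,320,2.8,"pics/w13.png");crop(a,90,170,210,280,6,"pics/w13a.png")
E
```

```text
t 19.25 pos [0.6473 0.0218 0.1052] yaw -86.16 tilt [ 9.e-04  1.e-03 -1.e+00] grip 0.0774 F [ 0.5 -1.9  0.5]
turn [-0.0009  0.0009  0.0012] shift [-0.0002 -0.0002  0.0002]
```

View pics/w13.png

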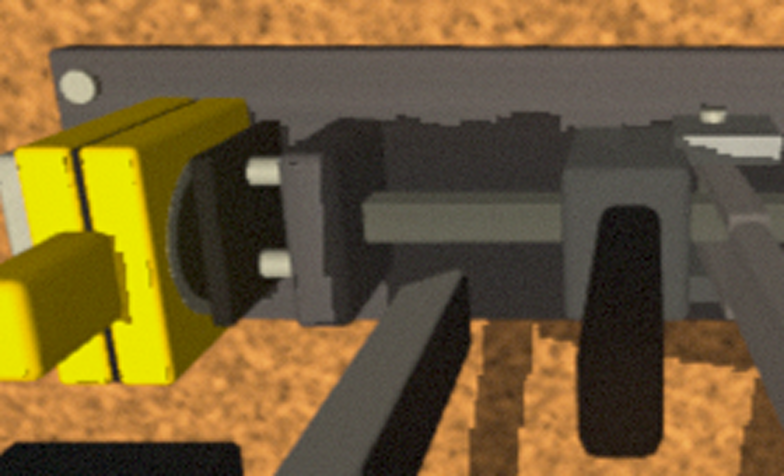

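View pics/w13a.png

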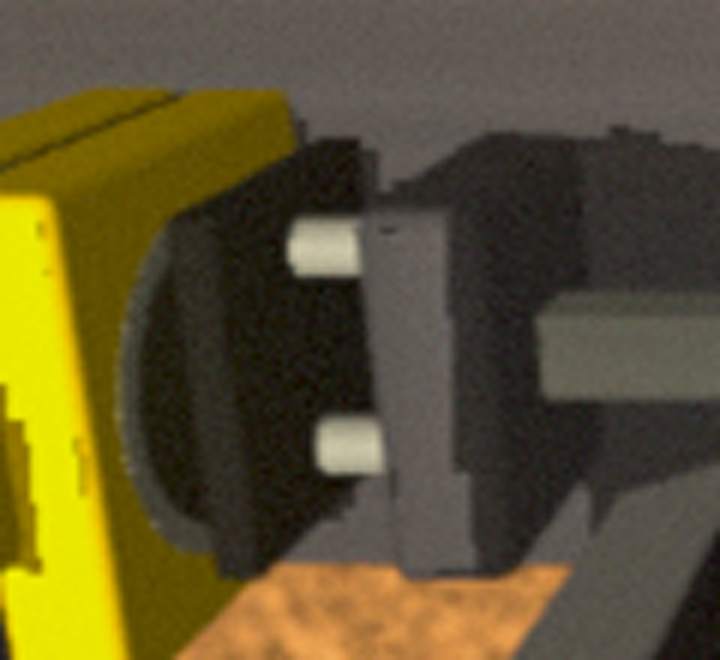

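```bash
python3 - <<'E'
from gap import *
print("pad front");m("pics/w13.pkl",[(172,215),(217,575)],90,170,6)
print("block top: back +x, back -x, front +x, front -x");m("pics/w13.pkl",[(450,208),(472,575),(362,210),(405,575)],90,170,6)
print("w11 block front");m("pics/w11.pkl",[(377,152),(397,322)],50,150,2.8)
print("w12 block front");m("pics/w12.pkl",[(343,152),(365,322)],50,150,2.8)
E
```

```text
pad front
pics/w13.pkl (172, 215) x 24.8 y -35.3
pics/w13.pkl (217, 575) x -22.6 y -34.4
block top: back +x, back -x, front +x, front -x
pics/w13.pkl (450, 208) x 25.7 y -68.9
pics/w13.pkl (472, 575) x -22.5 y -66.8
pics/w13.pkl (362, 210) x 25.5 y -58.3
pics/w13.pkl (405, 575) x -22.5 y -58.3
w11 block front
pics/w11.pkl (377, 152) x 25.8 y -83.2
pics/w11.pkl (397, 322) x -22.0 y -84.6
w12 block front
pics/w12.pkl (343, 152) x 26.0 y -74.4
pics/w12.pkl (365, 322) x -21.9 y -75.9
```

Request:
apply_moves(moves=[0,0,0,0,0,0,0.046,0,0,0,0,0,0,0.046,0,0,0,0,0,0,0.046,0,0,0,0,0,0,0.046,0,0,0,0,0,0,0.046,0,0,0,0,0,0,0.046,0,0,0,0,0,0,0.046,0,0,0,0,0,0,0.046])

```text
clock: 20.1
ee_pos: [0.648, 0.0178, 0.1063]
ee_rot: [0.001, 0.73, -0.683, 0.003]
contact_force: [-1.8, -7.6, 1.1]
grip_width: 0.0461
```

```bash
python3 - <<'E'
from h import *
import pickle
go(.6475,.0220,.105,-86.23)
c=calibration("wrist");a=read_camera("wrist");pickle.dump(c,open("pics/w14.pkl","wb"))
crop(a,90,170,210,280,6,"pics/w14a.png")
E
```

```text
t 20.1 pos [0.648  0.0178 0.1063] yaw -86.22 tilt [ 0.0023 -0.005  -1.    ] grip 0.0461 F [-1.8 -7.6  1.1]
turn [-0.0019 -0.0051  0.0001] shift [-0.0042  0.0002  0.0013]
```

View pics/w14a.png

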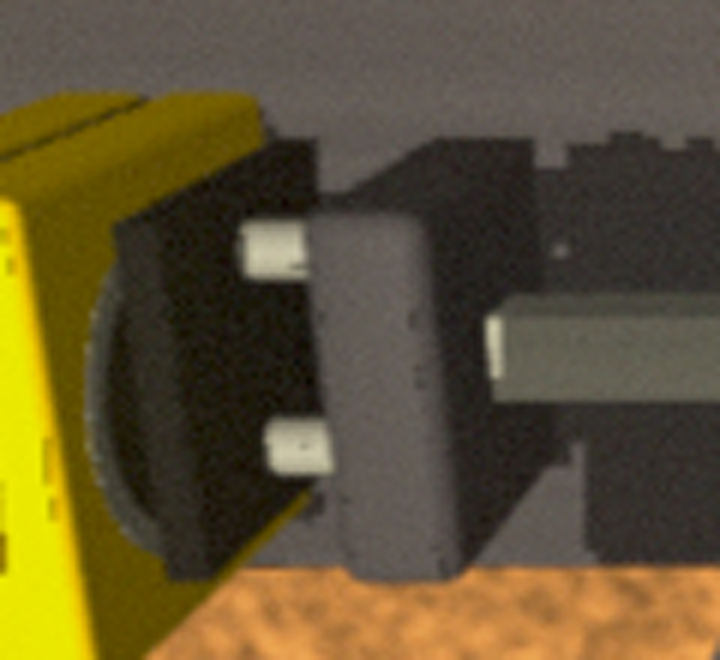

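```bash
python3 - <<'E'
from gap import *
print("pad front");m("pics/w14.pkl",[(113,225),(168,578)],90,170,6)
print("block front");m("pics/w14.pkl",[(305,215),(345,575)],90,170,6)
print("holder back top");m("pics/w14.pkl",[(20,200)],90,170,6,.076);m("pics/w13.pkl",[(50,195)],90,170,6,.076)
E
```

```text
pad front
pics/w14.pkl (113, 225) x 24.0 y -32.1
pics/w14.pkl (168, 578) x -22.6 y -32.1
block front
pics/w14.pkl (305, 215) x 25.3 y -55.4
pics/w14.pkl (345, 575) x -22.2 y -54.7
holder back top
pics/w14.pkl (20, 200) x 31.2 y -31.0
pics/w13.pkl (50, 195) x 31.4 y -30.5
```

Request:
apply_moves(moves=[0,0,0,0,0,0,0.08,0,0,0,0,0,0,0.08,0,0,0,0,0,0,0.08,0,0,0,0,0,0,0.08,0,0,0,0,0,0,0.08,0,0,0,0,0,0,0.08,0,0,0,0,0,0,0.08,0,0,0,0,0,0,0.08])

```text
clock: 20.95
ee_pos: [0.6478, 0.0214, 0.1056]
ee_rot: [-0.001, 0.73, -0.683, 0.001]
contact_force: [-0.4, -0.7, 0.5]
grip_width: 0.0799
```

```bash
python3 - <<'E'
from h import *
import pickle
go(.6475,.0220,.105,-86.23)
c=calibration("wrist");a=read_camera("wrist");pickle.dump(c,open("pics/w15.pkl","wb"))
crop(a,90,170,210,280,6,"pics/w15a.png");cv2.imwrite("pics/w15.png",a[:,:,::-1])
E
```

```text
t 20.95 pos [0.6478 0.0214 0.1056] yaw -86.16 tilt [ 2.e-03  3.e-04 -1.e+00] grip 0.0799 F [-0.4 -0.7  0.5]
turn [-0.002   0.0002  0.0013] shift [-0.0006  0.0003  0.0006]
```

View pics/w15a.png

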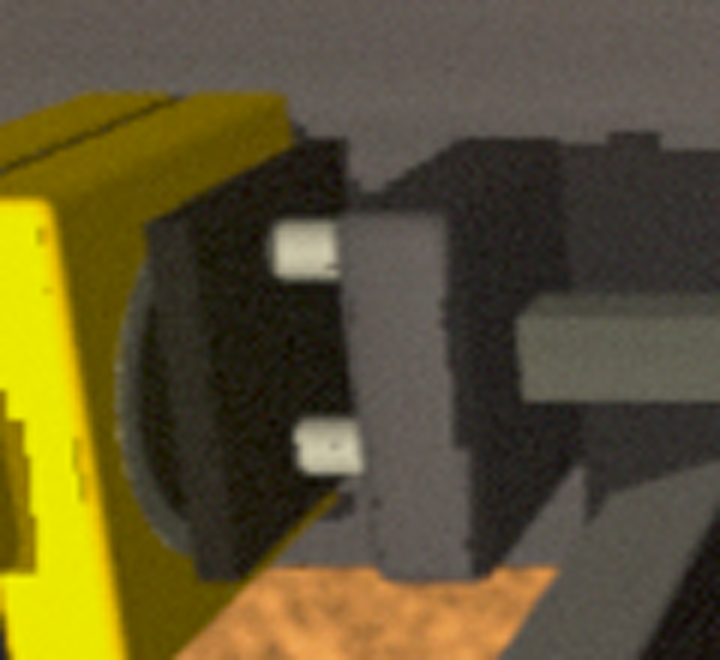

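View pics/w15.png

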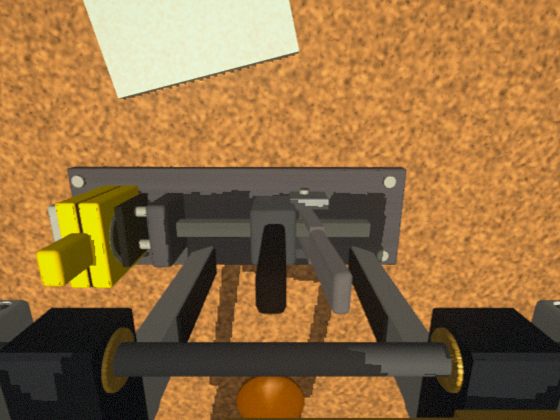

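Request:
apply_moves(moves=[0,0,0,0,0,0,0,0,0,0,0,0,0,0,0,0,0,0,0,0,0,0,0,0,0,0,0,0,0,0,0,0,0,0,0,0,0,0,0,0,0,0,0,0,0,0,0,0,0,0,0,0,0,0,0,0])

```text
clock: 21.8
ee_pos: [0.6479, 0.0215, 0.1066]
ee_rot: [-0.001, 0.73, -0.683, 0.001]
contact_force: [-1.4, -0.4, 6.5]
grip_width: 0.0273
```

```bash
python3 - <<'E'
from h import *
import pickle
go(.6475,.0220,.105,-86.23)
c=calibration("wrist");a=read_camera("wrist");pickle.dump(c,open("pics/w16.pkl","wb"))
crop(a,70,170,190,280,6,"pics/w16a.png");cv2.imwrite("pics/w16.png",a[:,:,::-1])
b=read_camera("scene");crop(b,200,180,400,350,4,"pics/s16.png")
go(.6475,.0220,.105,-86.23)
E
```

```text
t 21.8 pos [0.6479 0.0215 0.1066] yaw -86.15 tilt [ 2.4e-03  1.0e-04 -1.0e+00] grip 0.0273 F [-1.4 -0.4  6.5]
turn [-0.0024 -0.0001  0.0014] shift [-0.0006  0.0004  0.0016]
t 21.9 pos [0.6479 0.0215 0.1066] yaw -86.13 tilt [ 2.4e-03 -3.0e-04 -1.0e+00] grip 0.0272 F [-1.7  1.1  5.7]
turn [-0.0024 -0.0005  0.0017] shift [-0.0006  0.0004  0.0016]
```

View pics/w16a.png

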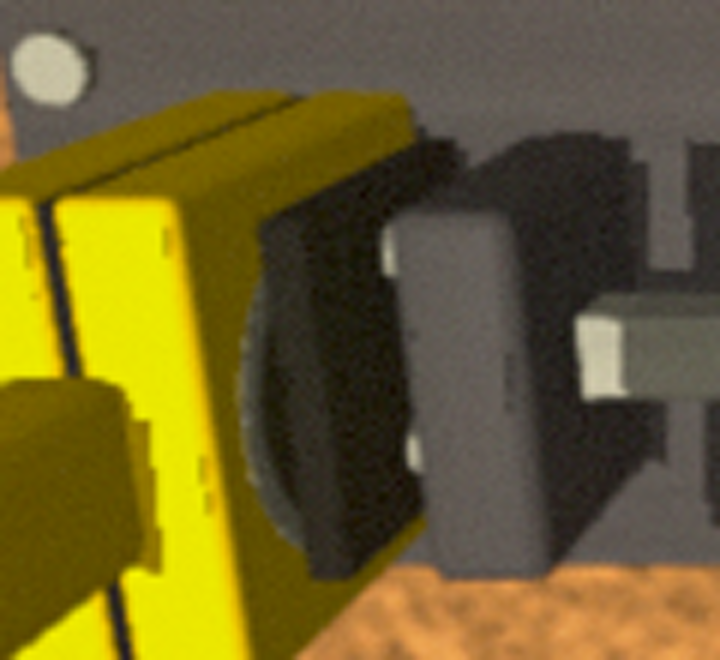

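View pics/w16.png

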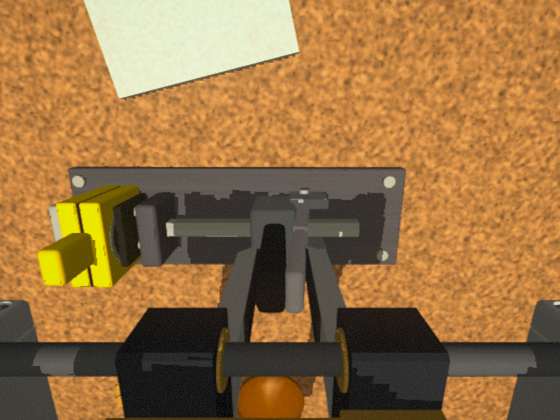

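View pics/s16.png

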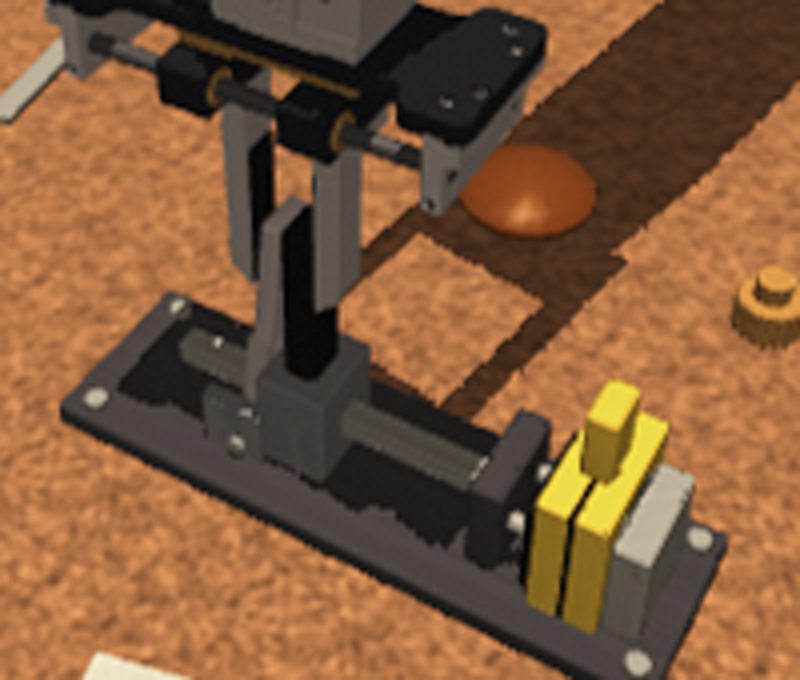

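```bash
python3 - <<'E'
from gap import *
print("pad front");m("pics/w16.pkl",[(262,222),(313,577)],70,170,6)
print("block front");m("pics/w16.pkl",[(393,213),(437,577)],70,170,6)
print("holder face");m("pics/w16.pkl",[(178,200),(248,640)],70,170,6,.076)
print("w15 pad, block");m("pics/w15.pkl",[(147,222),(198,578),(340,213),(380,577)],90,170,6)
E
```

```text
pad front
pics/w16.pkl (262, 222) x 24.2 y -31.3
pics/w16.pkl (313, 577) x -22.8 y -31.0
block front
pics/w16.pkl (393, 213) x 25.3 y -47.3
pics/w16.pkl (437, 577) x -22.8 y -46.9
holder face
pics/w16.pkl (178, 200) x 31.0 y -30.9
pics/w16.pkl (248, 640) x -23.5 y -30.8
w15 pad, block
pics/w15.pkl (147, 222) x 24.3 y -32.4
pics/w15.pkl (198, 578) x -22.6 y -32.2
pics/w15.pkl (340, 213) x 25.5 y -55.8
pics/w15.pkl (380, 577) x -22.4 y -55.4
```

```bash
python3 - <<'E'
from h import *
print(finish_job()); s=read_state(); print(s["clock"],s["grip_width"],s["contact_force"])
E
```

```text
the job is handed in; nothing more can be done
None
the job is handed in; nothing more can be done
```

The holder is clamped upright against the fixed jaw, with the pad sunk in by about 7.4 mm, and I handed the job in with the trigger held squeezed fully in. The clock was at 21.9 s of the 66 s allowed.

- **Placing:** I gripped the holder by its tab and stood it on the base plate with its flat faces towards the jaws. I eased it against the fixed jaw until I felt about 3–4 N, lowered it until it touched the plate, and let go.
- **Pumping:** I gave four full squeezes, one partial squeeze and then a final full squeeze, fully releasing the trigger between them. The partial one was deliberate. Five or six full squeezes would have put the pad at about 4 mm or 12–13 mm, right at the edges of your range.
- **Pad depth:** In the last wrist picture the front of the pad was 16.0 mm from its jaw block, against about 23.4 mm when free. It is well short of fully home, which would be 16 mm of sink.
- **Holder:** It looked upright. The pad front (about 31 mm from the jaw) and the holder's near face (about 30.9 mm) agreed to within half a millimetre.
- **Trigger:** The final opening was 27.2 mm, in line with the 27 mm for fully squeezed.
- **Other objects:** The lens and knob were in place in the last scene picture, where only a corner of the gel frame showed. The arm never came near any of them.

One small disagreement: my pictures put the pad at 69 mm from the jaw at the start, against the stated maximum of 68 mm. That is within the camera tolerance, and the sink figure does not depend on it.

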